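Roll the vial stoppers home

ROBOT

A 6-joint arm with a two-finger parallel gripper is mounted at the origin on the work surface. World frame = base frame: x ahead of the robot, y to its left, z up, the work surface at z = 0. Lengths are in m, angles in rad, forces in N, time in s.
With the tool pointing down it reaches from about 0.375 to 0.975 m from the base axis. Payload 3.8 kg.
Tool frame: the origin (TCP) lies midway between the tips of the shut fingers; the grasp point (between the pads) lies 19 mm behind it; z points along the fingers, y is the line along which they close (so a half turn about z gives the same grasp; the last joint's range is limited). The gripper opens to 88 mm and grips with 3 to 60 N. Pads are 18 mm wide; open, the fingers measure 123 mm over their backs; the gripper's body (75 mm by 187 mm) begins 45 mm behind the grasp point.
Start: joints at [1.14, 0.264, 1.604, -0, 1.274, -0.037], TCP at [0.259, 0.623, 0.239] pointing down, gripper open.
Joint ranges: [-2.63, 2.63], [-0.94, 2.18], [0.31, 2.57], [-1.31, 4.45], [0, 2.66], [-2.55, 2.55]. Speed limits (rad/s): [2.57, 2.57, 3.14, 3.14, 3.14, 3.14].

INTERFACE

Orientations are given as a unit quaternion [w, x, y, z].
In Python, from bench import robot gives the robot as it stands.
- The arm moves only by the tool drive_tool, never from a script. Its argument "motion" is a list of rows, each an object with "xyz": the shift along the tool's x, y, z in cm, a list of three; "rotation": the turn, a rotation vector about the tool's x, y, z in degrees, a list of three; "grip": the closure in counts, from 0 (fully open) to 255 (shut). A call has 1 to 12 rows; each row shifts and turns the commanded pose from where the row before left it, along the tool's axes as they then stand; what a row does not reach is not made up. A row lasts 1/12 s, in which the tool goes at most 41.7 mm and 7.16 degrees, less where a joint would pass 70% of its speed; a pose out of reach is approached as far as the arm can. A call with a gripper value outside its range is refused whole. The fingers move at their own pace and stop on an object; the grip force is fixed at half the most. Time passes only in rows, so rows that do not move let the fingers close. It gives the time, the measured TCP pose, the force, the opening and the grip force at its end, in the units of the state.
- robot.state(): the state, without advancing time (a new reading comes with each control period).
- robot.read_camera(name): name is "scene" or "top"; returns the picture (400x640x3 uint8, blue, green, red); there is no depth.
- robot.camera_model(name): a dict with "fx", "fy", "cx", "cy" (pixels), "T" (4x4, takes a point from camera to world coordinates). Camera axes: x right, y up, looking along -z (the intrinsics and any distortion apply to the point x, -y, -z); pixel columns grow to the right and rows downward; lengths in m; the calibration is good to about 2 mm. A picture is of the moment at which its call begins. camera_model takes no time and is no camera call.
- robot.job_done(): hands the job in; it is judged then, once.
Trained networks look in the newest picture that a camera, given by its name, has taken for a name from the list of things; names that differ only in an ending like _2 or _b are one class to them, and where a whole thing is asked for, a point or a joint stands for the part that bears it (a point fixed in the world has none). Each returns a list of dicts, best first, with "conf" (0 to 1); they miss things now and then, are a little off and sometimes report something else, mostly with a low value. They report only what shows in the picture. A call takes as long as a camera call. They do not tell look-alikes from the thing itself.
- robot.find_in(camera, label): "at" ([column, row] in pixels, amid what is visible of it).
- robot.trace(camera, label): "region" (400x640 bool, what is visible of it) and "at" ([column, row] in pixels, amid what is visible of it).
- robot.landmark_of(camera, label): "at" ([column, row] in pixels: a listed point, or the origin of a listed thing).
The state is a dict: "clock": time; "q": joint angles; "joint_vel": joint speeds; "effort": joint torques, N m; "tool_pos": TCP position; "tcp_rot": TCP orientation; "force": force on the tool from outside, world axes, zero at the start; "moment": the same for the moment, N m; "opening": finger opening in m; "grip_force": force on a finger pad.
Only numpy, scipy, OpenCV 4.12 (cv2) and the standard library are available. Lean on these libraries where they do the work, as an engineer would, in place of code of your own. Each camera call takes 0.05 s, during which the arm holds its last target. There are 200 camera calls.

TASK

Roll the two-wheeled hand roller along the vial rack, over both rows of rubber stoppers, bearing down on its axle with some 10 to 15 N so that every stopper is pushed home flush with the vial block, and leave it standing still with its axle right over the line engraved at the far end. Let it roll: do not grip it so that it drags, do not lift it, never bear down with more than 25 N (the vials are glass), touch the rack and stoppers only with the roller, and leave the other things alone.

Things in the scene. Friction and masses are not known exactly. Their poses are not given: they have to be found in the camera images.
- roller: Hand roller, one rigid piece: two dark rubber wheels, 56 mm diameter, 30 mm wide, on a 20 mm polished slippery steel axle, bare for 56 mm between them; 116 mm long, 0.25 to 0.49 kg. Starts on the deck at the rack's -y end, axle across. Origin: middle of the axle; x along the axle; y, z turn as it rolls. Drive it with fingertips set 14 to 17 mm apart, astride the axle's top, one before, one behind.
- rack: White plastic vial rack fixed to the bench, 150 mm (its x) by 390 mm (its y), 50 mm high; origin: centre of its underside. Deck: its flat top, 50 mm up; a 9 mm lip at each end. Over the middle a grey vial block, flat from y = -62 to +46 mm and sloping off (9 deg) at both ends, stands 2 to 8 mm above the deck: the height differs each time and is not reported. Wheels run on both.
- mark (a point): Middle of the thin dark line engraved straight across the deck at rack y = +125 mm, at deck height. Axes as the rack's: the line lies along x.
- reagent_bottle: Amber bottle with white cap, 60 mm across, 130 mm tall, stands on the bench; origin at its underside. Leave alone.
- beaker: Glass beaker, 70 mm across the rim, 90 mm tall, stands on the bench; origin at its underside. Leave alone.
- slide_box: Flat grey slide box, 100 x 80 x 35 mm, on the bench; origin at its underside. Leave alone.
- stopper_a1 (a joint): Domed dark rubber stopper of a vial, about 16 mm across, in the row at rack x = -43 mm, at rack y = -50 mm. Value: how far it has been pushed down, m; 0 = stands 3 mm proud of the vial block, 0.003 = flush (its end). Needs 4.5 N to move and stays where it is left; two stoppers meet the roller at a time, so the roller's weight alone does not move them.
- stopper_a2 (a joint): Domed dark rubber stopper of a vial, about 16 mm across, in the row at rack x = -43 mm, at rack y = -22 mm. Value: how far it has been pushed down, m; 0 = stands 3 mm proud of the vial block, 0.003 = flush (its end). Needs 4.5 N to move and stays where it is left; two stoppers meet the roller at a time, so the roller's weight alone does not move them.
- stopper_a3 (a joint): Domed dark rubber stopper of a vial, about 16 mm across, in the row at rack x = -43 mm, at rack y = +6 mm. Value: how far it has been pushed down, m; 0 = stands 3 mm proud of the vial block, 0.003 = flush (its end). Needs 4.5 N to move and stays where it is left; two stoppers meet the roller at a time, so the roller's weight alone does not move them.
- stopper_a4 (a joint): Domed dark rubber stopper of a vial, about 16 mm across, in the row at rack x = -43 mm, at rack y = +34 mm. Value: how far it has been pushed down, m; 0 = stands 3 mm proud of the vial block, 0.003 = flush (its end). Needs 4.5 N to move and stays where it is left; two stoppers meet the roller at a time, so the roller's weight alone does not move them.
- stopper_b1 (a joint): Domed dark rubber stopper of a vial, about 16 mm across, in the row at rack x = +43 mm, at rack y = -50 mm. Value: how far it has been pushed down, m; 0 = stands 3 mm proud of the vial block, 0.003 = flush (its end). Needs 4.5 N to move and stays where it is left; two stoppers meet the roller at a time, so the roller's weight alone does not move them.
- stopper_b2 (a joint): Domed dark rubber stopper of a vial, about 16 mm across, in the row at rack x = +43 mm, at rack y = -22 mm. Value: how far it has been pushed down, m; 0 = stands 3 mm proud of the vial block, 0.003 = flush (its end). Needs 4.5 N to move and stays where it is left; two stoppers meet the roller at a time, so the roller's weight alone does not move them.
- stopper_b3 (a joint): Domed dark rubber stopper of a vial, about 16 mm across, in the row at rack x = +43 mm, at rack y = +6 mm. Value: how far it has been pushed down, m; 0 = stands 3 mm proud of the vial block, 0.003 = flush (its end). Needs 4.5 N to move and stays where it is left; two stoppers meet the roller at a time, so the roller's weight alone does not move them.
- stopper_b4 (a joint): Domed dark rubber stopper of a vial, about 16 mm across, in the row at rack x = +43 mm, at rack y = +34 mm. Value: how far it has been pushed down, m; 0 = stands 3 mm proud of the vial block, 0.003 = flush (its end). Needs 4.5 N to move and stays where it is left; two stoppers meet the roller at a time, so the roller's weight alone does not move them.
Things that resemble listed ones, but are neither listed nor needed, are in the scene too. What is shaped like the roller but blue or pink is not meant.

How it is judged:
By the outcome, as a careful person would: the job done as asked, in the order asked, and still so for the second after the job is handed in, with the robot touching nothing.
It also fails if it takes over 72 s, if anything falls off the work surface, if the arm or the gripper's body presses on something with over 40 N, if the wrist force passes 120 N, or if a joint passes its speed limit or range.

## Working session

There is one attempt and no reset: what is moved stays moved. The work goes in short steps, Python scripts to look and compute and a tool call to move; the robot and the scene stay as the last step left them, time stands still between calls to the robot, and variables do not carry over. Pictures are saved under pics/ and viewed, at most 13 in all, crops included, and the job is handed in when it is done.

Besides the shell and the picture viewer there is one more tool, called after ">>>" by a JSON object that holds its "op" and its "data". drive_tool: Moves the arm, as the interface text tells. Its arguments: {"type":"object","properties":{"motion":{"type":"array"}},"required":["motion"]}

```bash
mkdir -p pics; cat > h.py <<'E'
import numpy as np, cv2
from bench import robot
def ray(cam,px):
    m=robot.camera_model(cam);T=np.array(m["T"])
    d=np.array([(px[0]-m["cx"])/m["fx"],-(px[1]-m["cy"])/m["fy"],-1.])
    return T[:3,3],T[:3,:3]@d
def at_z(cam,px,z):
    o,d=ray(cam,px);return o+d*(z-o[2])/d[2]
def proj(cam,p):
    m=robot.camera_model(cam);T=np.array(m["T"]);c=T[:3,:3].T@(np.array(p)-T[:3,3])
    return np.array([m["cx"]+m["fx"]*c[0]/-c[2],m["cy"]-m["fy"]*c[1]/-c[2]])
E
python3 - <<'E'
from h import *
np.set_printoptions(precision=4,suppress=True)
for c in ("top","scene"):
    im=robot.read_camera(c);cv2.imwrite(f"pics/{c}0.png",im)
    m=robot.camera_model(c);print(c,{k:v for k,v in m.items() if k!="T"},np.array(m["T"]).tolist())
    for l,z in (("roller",.078),("rack",0),("mark",.05),("stopper_a1",.055)):
        for d in robot.landmark_of(c,l)[:9]: print(l,np.round(d["at"],1),round(d["conf"],2),at_z(c,d["at"],z))
print(robot.state())
E
```

```text
top {'fx': 436.7706754396443, 'fy': 436.7706754396443, 'cx': 317.9528091059638, 'cy': 209.5443949023593} [[-0.002329919011248612, 0.9956905993185687, -0.09270815447429856, 0.48716464873653537], [-0.9998519323651556, -0.0007389129944417775, 0.017192072395455133, 0.028192471761644064], [0.017049481606927156, 0.0927344835334517, 0.9955448913739244, 1.3030747592129215], [0.0, 0.0, 0.0, 1.0]]
roller [410.1 264.7] 0.97 [ 0.4463 -0.2502  0.078 ]
roller [408.9 168.6] 0.82 [ 0.7184 -0.2527  0.078 ]
roller [349.7 220.5] 0.74 [ 0.5702 -0.0823  0.078 ]
roller [336.3 155.7] 0.66 [ 0.7554 -0.0457  0.078 ]
rack [306.1 228.8] 0.95 [0.5508 0.0412 0.    ]
rack [208.5 200.2] 0.45 [0.6368 0.3329 0.    ]
mark [263.3 232.7] 0.72 [0.5374 0.1631 0.05  ]Traceback (most recent call last):
  File "<stdin>", line 7, in <module>
ValueError: it knows: beaker, mark, rack, reagent_bottle, roller, slide_box
```

```bash
python3 - <<'E'
from h import *
np.set_printoptions(precision=4,suppress=True)
for c in ("scene",):
    im=robot.read_camera(c);cv2.imwrite(f"pics/{c}0.png",im)
    m=robot.camera_model(c);print(c,{k:v for k,v in m.items() if k!="T"},np.array(m["T"]).tolist())
    for l,z in (("roller",.078),("rack",0),("mark",.05)):
        for d in robot.landmark_of(c,l)[:9]: print(l,np.round(d["at"],1),round(d["conf"],2),at_z(c,d["at"],z))
im=cv2.imread("pics/top0.png");cv2.imwrite("pics/topcrop.png",cv2.resize(im[150:310,230:430],(800,640)[:2] and (750,600),interpolation=cv2.INTER_CUBIC))
print(robot.state())
E
```

```text
scene {'fx': 378.7841754658085, 'fy': 378.7841754658085, 'cx': 321.4466531066836, 'cy': 198.87669845821574} [[-0.5983183209602856, -0.4643072682497041, 0.6530191019057267, 1.1852069178092743], [0.8010349633008922, -0.3658621592963243, 0.4738015069251775, 0.44517468668233773], [0.018925495311953155, 0.8065752544217607, 0.5908283884358206, 0.6143073747493245], [0.0, 0.0, 0.0, 1.0]]
roller [203.  195.7] 0.91 [ 0.7581 -0.216   0.078 ]
roller [292.6 183.6] 0.8 [ 0.5852 -0.0814  0.078 ]
roller [254.4 242.4] 0.77 [ 0.7997 -0.0027  0.078 ]
roller [280.6 153.7] 0.69 [ 0.4899 -0.2068  0.078 ]
rack [341.6 217.7] 0.58 [0.5398 0.0424 0.    ]
{'clock': 0.4, 'q': array([ 1.1401,  0.2641,  1.6042, -0.    ,  1.2737, -0.0369]), 'joint_vel': array([ 0.0006, -0.0015, -0.0014,  0.0003,  0.0007,  0.0002]), 'effort': array([ -0.0009, -50.129 , -35.6586,   0.0727,   0.0221,  -0.0001]), 'tool_pos': array([0.2589, 0.6232, 0.2385]), 'tcp_rot': array([-0.    ,  0.1956,  0.9807, -0.0002]), 'force': array([ 1.0695, -0.0423, -0.1737]), 'moment': array([-0.0073, -0.0461,  0.0629]), 'grip_force': 0.0, 'opening': 0.08805632595478047}
```

View pics/top0.png

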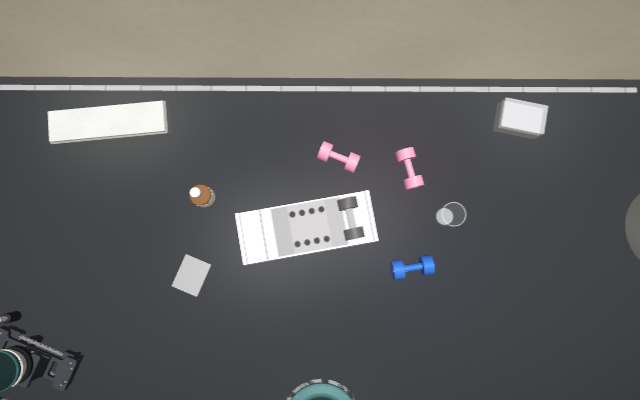

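View pics/scene0.png

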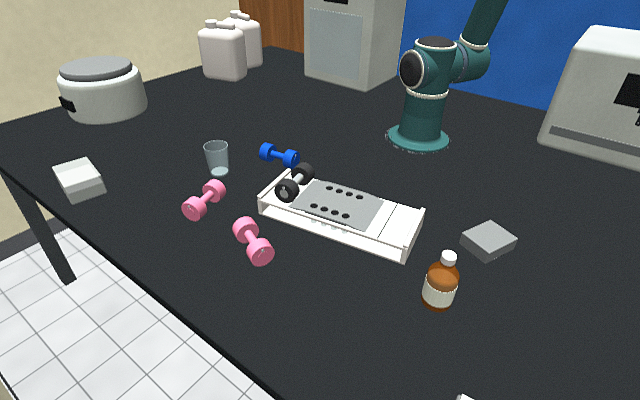

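View pics/topcrop.png

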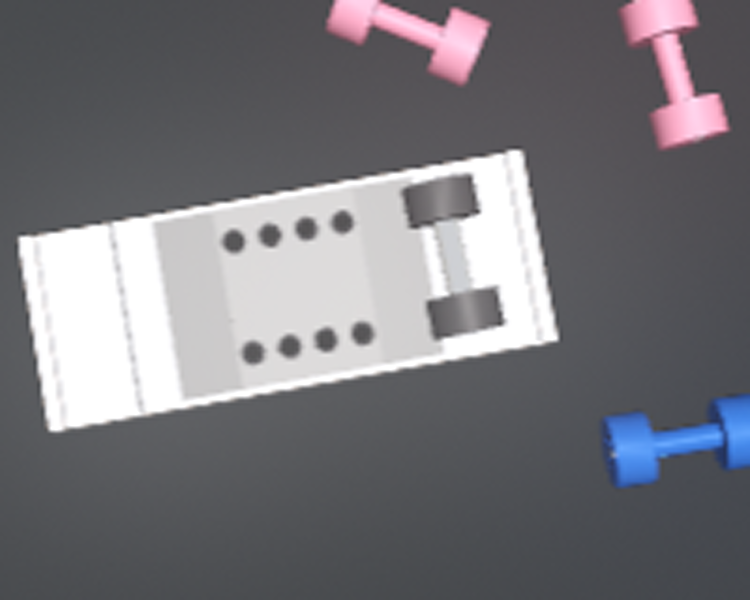

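The black-wheeled roller on the rack (top 350,219; scene 294,182) is the one meant. The look-alikes are pink at (339,157) and (410,168) and blue at (413,267), and they stand on the bench. The mark line runs from about (260,209) to (268,260), and the rack is yawed about +10°. Next I fit the rack pose from the stoppers, corners and line.

```bash
cat > fit.py <<'E'
from h import *
from scipy.optimize import least_squares
np.set_printoptions(precision=4,suppress=True)
im=cv2.imread("pics/top0.png");g=cv2.cvtColor(im,6)
def sub(c,s=5):   # dark blob centroid
    x,y=np.round(c).astype(int);w=g[y-s:y+s+1,x-s:x+s+1].astype(float)
    w=np.clip(150-w,0,None);Y,X=np.mgrid[y-s:y+s+1,x-s:x+s+1];w[np.hypot(X-c[0],Y-c[1])>4]=0
    return np.array([(w*X).sum(),(w*Y).sum()])/w.sum()
crop=lambda p:np.array(p)/3.75+[230-.37,150-.37]
A=[crop(p) for p in ((362,333),(326,340),(289,346),(252,352))]   # lower row (a: x=-43)
B=[crop(p) for p in ((343,222),(306,228),(270,235),(233,241))]
ys=[-.05,-.022,.006,.034]
pts=[((-.043,y),sub(p)) for y,p in zip(ys,A)]+[((.043,y),sub(p)) for y,p in zip(ys,B)]
cor=[((.075,.195),crop((20,237))),((.075,-.195),crop((520,150))),((-.075,-.195),crop((557,340))),((-.075,.195),crop((50,430)))]
mk=[((.075,.125),crop((112,222))),((-.075,.125),crop((142,414)))]
def W(p,xy,z):
    c,s=np.cos(p[2]),np.sin(p[2]);return [p[0]+c*xy[0]-s*xy[1],p[1]+s*xy[0]+c*xy[1],z]
def res(p,f=1):
    r=[]
    for xy,q in pts:r+=list(proj("top",W(p,xy,p[3]))-q)
    for xy,q in cor:r+=list(.4*(proj("top",W(p,xy,.059))-q))
    for xy,q in mk:r+=list(.4*(proj("top",W(p,xy,.05))-q))
    return np.array(r)
s=least_squares(res,[.54,.04,.17,.057]);print(s.x);print(s.fun.reshape(-1,2).round(2))
p=s.x
# roller: dark wheels centres at px
for c in ((440,203),(466,313)):
    q=at_z("top",crop(c),.085);d=q[:2]-p[:2];c_,s_=np.cos(p[2]),np.sin(p[2]);print("wheel rack xy",c_*d[0]+s_*d[1],-s_*d[0]+c_*d[1])
print([robot.landmark_of("top","rack")[0]["at"],proj("top",[p[0],p[1],0])])
print("mark",W(p,(0,.125),.05),"scene proj",proj("scene",W(p,(0,.125),.05)))
S=cv2.imread("pics/scene0.png")
for xy,z in (((.075,.125),.05),((-.075,.125),.05),((.043,-.05),.057),((-.043,.034),.057),((.075,.195),.059),((.075,-.195),.059),((-.075,.195),.059)):
    cv2.circle(S,tuple(np.round(proj("scene",W(p,xy,z))*16).astype(int)),8,(0,0,255),-1,shift=4)
cv2.imwrite("pics/sc_chk.png",cv2.resize(S[150:270,250:440],(760,480),interpolation=cv2.INTER_CUBIC))
E
python3 fit.py
```

```text
[0.5541 0.0401 0.173  0.0574]
[[ 0.03  0.01]
 [ 0.03  0.01]
 [-0.08 -0.03]
 [ 0.06 -0.06]
 [-0.03  0.03]
 [ 0.11  0.03]
 [ 0.03 -0.05]
 [ 0.03 -0.03]
 [-0.26 -0.09]
 [ 0.09 -0.15]
 [ 0.03  0.15]
 [-0.11  0.21]
 [-0.21 -0.06]
 [ 0.01  0.14]]
wheel rack xy 0.04208498802470734 -0.1235871412432092
wheel rack xy -0.042242020794014276 -0.1278126394846319
[[306.1, 228.8], array([306.4496, 227.7065])]
mark [np.float64(0.5325920793871677), np.float64(0.16328005013674224), 0.05] scene proj [386.7519 219.6612]
```

View pics/sc_chk.png

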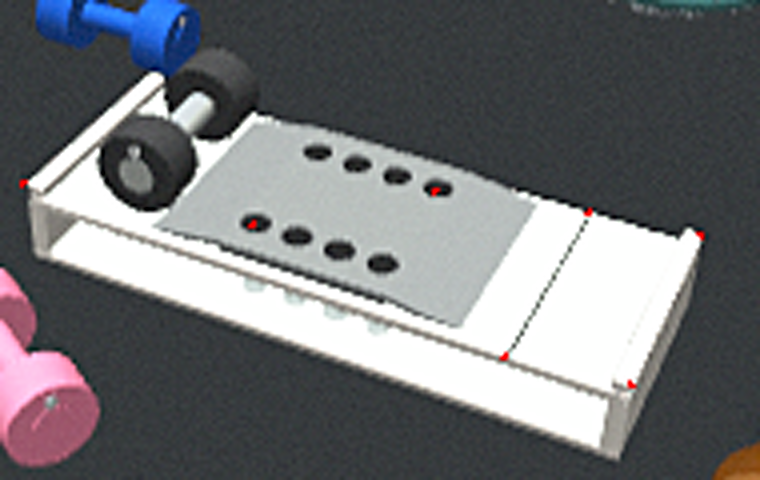

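The rack fit is consistent in both cameras: the red points lie on the line ends, stoppers and corners. Next I measure the roller's yaw and the block height from the ramp length.

```bash
cat > fit2.py <<'E'
from fit import *
def R(xyz):
    d=np.array(xyz)[:2]-p[:2];c,s=np.cos(p[2]),np.sin(p[2]);return np.array([c*d[0]+s*d[1],-s*d[0]+c*d[1]])
if __name__=="__main__":
    m=(g<110).astype(np.uint8);box=np.zeros_like(m);box[185:250,330:373]=1
    poly=np.array([proj("top",W(p,a,.05)) for a in ((.07,-.18),(.07,-.07),(-.07,-.07),(-.07,-.18))]).astype(np.int32)
    b=np.zeros_like(m);cv2.fillPoly(b,[poly],1)
    n,l,st,ce=cv2.connectedComponentsWithStats(m*b)
    for i in range(1,n):
        if st[i,4]>30:
            print(st[i],ce[i],"rack@.085",R(at_z("top",ce[i],.085)),cv2.minAreaRect(np.argwhere(l==i)[:,::-1].astype(np.float32)))
    # rectified view of the deck plane: bright axle profile, ramp profile
    pr=lambda xs,ys,z:[np.mean([cv2.remap(g,*[np.float32([[v]]) for v in proj("top",W(p,(x,y),z))],1)[0,0] for x in xs]) for y in ys]
    ys=np.arange(.04,.115,.002);print("ramp",list(zip((ys*1e3).round().astype(int),np.round(pr(np.linspace(-.06,.06,13),ys,.053)).astype(int))))
    for x0 in (-.018,-.009,0,.009,.018):
        ys=np.arange(-.15,-.095,.002);print("axle",x0,np.round(pr([x0-.002,x0,x0+.002],ys,.078)).astype(int))
E
python3 fit2.py | tail -12
```

```text
[344 230   6  10  47] [346.9149 234.3191] rack@.085 [-0.0422 -0.108 ] ((346.5, 234.5), (9.0, 5.0), 90.0)
ramp [(np.int64(40), np.int64(194)), (np.int64(42), np.int64(205)), (np.int64(44), np.int64(211)), (np.int64(46), np.int64(211)), (np.int64(48), np.int64(206)), (np.int64(50), np.int64(203)), (np.int64(52), np.int64(203)), (np.int64(54), np.int64(203)), (np.int64(56), np.int64(202)), (np.int64(58), np.int64(203)), (np.int64(60), np.int64(202)), (np.int64(62), np.int64(202)), (np.int64(64), np.int64(202)), (np.int64(66), np.int64(202)), (np.int64(68), np.int64(202)), (np.int64(70), np.int64(202)), (np.int64(72), np.int64(202)), (np.int64(74), np.int64(202)), (np.int64(76), np.int64(202)), (np.int64(78), np.int64(202)), (np.int64(80), np.int64(202)), (np.int64(82), np.int64(202)), (np.int64(84), np.int64(201)), (np.int64(86), np.int64(201)), (np.int64(88), np.int64(201)), (np.int64(90), np.int64(204)), (np.int64(92), np.int64(217)), (np.int64(94), np.int64(236)), (np.int64(96), np.int64(250)), (np.int64(98), np.int64(255)), (np.int64(100), np.int64(255)), (np.int64(102), np.int64(255)), (np.int64(104), np.int64(255)), (np.int64(106), np.int64(255)), (np.int64(108), np.int64(255)), (np.int64(110), np.int64(255)), (np.int64(112), np.int64(255)), (np.int64(114), np.int64(255))]
axle -0.018 [255 255 255 255 255 249 235 217 211 209 208 208 208 207 203 198 208 233
 249 255 253 243 224 209 208 208 208 208]
axle -0.009 [255 255 255 255 255 252 243 225 212 208 208 208 208 207 203 198 201 228
 247 255 252 240 224 211 208 208 208 208]
axle 0 [255 255 255 255 255 254 245 229 210 208 208 208 207 207 205 196 206 227
 250 255 252 245 226 213 208 208 208 208]
axle 0.009 [255 255 255 255 255 253 245 227 213 209 208 208 208 207 205 200 198 224
 243 255 254 243 227 209 208 208 208 208]
axle 0.018 [255 255 255 255 255 254 246 232 214 210 208 208 208 207 205 200 198 212
 237 251 251 243 224 212 207 208 208 208]
```

>>> {"op": "drive_tool", "data": {"motion": [{"xyz": [0,0,0],"rotation": [0,0,-6.5],"grip": 100},{"xyz": [0,0,0],"rotation": [0,0,-6.5],"grip": 200},{"xyz": [0,0,0],"rotation": [0,0,-6.5],"grip": 210},{"xyz": [0,0,0],"rotation": [0,0,-6.5],"grip": 210},{"xyz": [0,0,0],"rotation": [0,0,-6.5],"grip": 210}]}}

```text
clock: 0.92
tool_pos: [0.259, 0.6233, 0.2388]
tcp_rot: [0.0, -0.089, 0.996, 0.0]
force: [0.4, -0.0, 0.1]
opening: 0.0571
grip_force: 0.0
```

```bash
cat > rol.py <<'E'
import sys,io,contextlib
with contextlib.redirect_stdout(io.StringIO()):
    from fit2 import *
from scipy.optimize import minimize
def model(v,z=.078,cam="top"):
    """v: rack x,y, yaw rel. rack. antialiased silhouette of both wheels"""
    x,y,a=v;S=8;out=np.zeros((400*S//2,640*S//2),np.uint8);t=np.linspace(0,2*np.pi,60)
    out=np.zeros((90*S,110*S),np.uint8)
    for e in ((-.058,-.028),(.028,.058)):
        P=[]
        for u in e:
            for s in t:
                lx,ly=u,.028*np.cos(s)
                P.append(proj(cam,W(p,(x+lx*np.cos(a)-ly*np.sin(a),y+lx*np.sin(a)+ly*np.cos(a)),z+.028*np.sin(s))))
        P=(np.array(P)-O+.5)*S
        cv2.fillPoly(out,[cv2.convexHull(np.round(P*16).astype(np.int32))],255,shift=4)
    return cv2.resize(out,(110,90),interpolation=cv2.INTER_AREA)/255.
def fitroller(gray,v0,z=.078):
    global O
    c=proj("top",W(p,v0[:2],z));O=np.round(c-[55,45])
    x0,y0=O.astype(int);G=gray[y0:y0+90,x0:x0+110].astype(float);ref=np.clip((190-G)/130,0,1)
    near=cv2.dilate((model(v0,z)>.1).astype(np.uint8),np.ones((7,7)))
    f=lambda v:(((model(v,z)-ref)*near)**2).sum()
    r=minimize(f,v0,method="Nelder-Mead",options=dict(initial_simplex=np.array(v0)+np.array([[0,0,0],[.004,0,0],[0,.004,0],[0,0,.04]]),xatol=1e-4,fatol=1e-3))
    return r.x,r.fun
if __name__=="__main__":
    for z in (.078,):
        for a in (0,.05): print(fitroller(g,[0,-.126,a],z))
E
python3 rol.py
```

```text
Traceback (most recent call last):
  File "rol.py", line 28, in <module>
    for a in (0,.05): print(fitroller(g,[0,-.126,a],z))
                            ~~~~~~~~~^^^^^^^^^^^^^^^^^
  File "rol.py", line 24, in fitroller
    r=minimize(f,v0,method="Nelder-Mead",options=dict(initial_simplex=np.array(v0)+np.array([[0,0,0],[.004,0,0],[0,.004,0],[0,0,.04]]),xatol=1e-4,fatol=1e-3))
  File "rol.py", line 23, in <lambda>
    f=lambda v:(((model(v,z)-ref)*near)**2).sum()
                  ~~~~~^^^^^
  File "rol.py", line 14, in model
    P.append(proj(cam,W(p,(x+lx*np.cos(a)-ly*np.sin(a),y+lx*np.sin(a)+ly*np.cos(a)),z+.028*np.sin(s))))
             ~~~~^^^^^^^^^^^^^^^^^^^^^^^^^^^^^^^^^^^^^^^^^^^^^^^^^^^^^^^^^^^^^^^^^^^^^^^^^^^^^^^^^^^^^
  File "h.py", line 10, in proj
    m=robot.camera_model(cam);T=np.array(m["T"]);c=T[:3,:3].T@(np.array(p)-T[:3,3])
ValueError: time passes only in moves, steps and waits
```

>>> {"op": "drive_tool", "data": {"motion": [{"xyz": [0,-4.0,0],"rotation": [0,0,0],"grip": 210},{"xyz": [-1.5,-3.8,0],"rotation": [0,0,0],"grip": 210},{"xyz": [-1.5,-3.8,0],"rotation": [0,0,0],"grip": 210},{"xyz": [-1.5,-3.8,0],"rotation": [0,0,0],"grip": 210},{"xyz": [-1.5,-3.8,0],"rotation": [0,0,0],"grip": 210},{"xyz": [-1.5,-3.8,0],"rotation": [0,0,0],"grip": 210},{"xyz": [-1.5,-3.8,0],"rotation": [0,0,0],"grip": 210},{"xyz": [-1.5,-3.8,0],"rotation": [0,0,0],"grip": 210},{"xyz": [-1.5,-3.8,0],"rotation": [0,0,0],"grip": 210},{"xyz": [-1.5,-3.8,0],"rotation": [0,0,0],"grip": 210}]}}

```text
clock: 1.8
tool_pos: [0.4586, 0.2686, 0.2391]
tcp_rot: [0.0, -0.085, 0.996, 0.0]
force: [0.7, 0.1, -0.3]
opening: 0.0158
grip_force: 0.0
```

```bash
python3 - <<'E'
s=open('h.py').read()
s=s.replace('def ray','import functools\n@functools.cache\ndef cm(c): return robot.camera_model(c)\ndef ray',1).replace('m=robot.camera_model(cam)','m=cm(cam)')
open('h.py','w').write(s)
f=open('fit.py').read().replace('print([robot.landmark_of("top","rack")[0]["at"],proj("top",[p[0],p[1],0])])\n','')
open('fit.py','w').write(f)
E
cat h.py | sed -n 3,6p; time python3 rol.py; python3 -c "
from rol import *
print(W(p,(0,-.126),0),robot.state()['tool_pos'],robot.state()['tcp_rot'],R(robot.state()['tool_pos']),p)"
```

```text
import functools
@functools.cache
def cm(c): return robot.camera_model(c)
def ray(cam,px):
(array([ 0.0011, -0.1252,  0.0378]), np.float64(110.67593144648507))
(array([ 0.0012, -0.1254,  0.0404]), np.float64(110.60947883039977))
[np.float64(0.5757966790962948), np.float64(-0.0839735900062779), 0] [0.4586 0.2686 0.2391] [ 0.0005 -0.0854  0.9963  0.0002] [-0.0547  0.2415] [0.5541 0.0401 0.173  0.0574]
real	0m1.026s
user	0m1.559s
sys	0m0.060s
```

>>> {"op": "drive_tool", "data": {"motion": [{"xyz": [-0.6,-3.8,0],"rotation": [0,0,0],"grip": 180},{"xyz": [-0.6,-3.8,0],"rotation": [0,0,0],"grip": 180},{"xyz": [-0.6,-3.8,0.5],"rotation": [0,0,0],"grip": 180},{"xyz": [-0.6,-3.8,1],"rotation": [0,0,0],"grip": 180},{"xyz": [-0.6,-3.8,1],"rotation": [0,0,0],"grip": 180},{"xyz": [-0.6,-3.8,1],"rotation": [0,0,0],"grip": 180},{"xyz": [-0.6,-3.8,1],"rotation": [0,0,0],"grip": 180},{"xyz": [-0.6,-3.8,1],"rotation": [0,0,0],"grip": 180},{"xyz": [-0.6,-3.8,1.5],"rotation": [0,0,0],"grip": 180},{"xyz": [-0.2,-2.5,1],"rotation": [0,0,0],"grip": 180},{"xyz": [0,0,0.5],"rotation": [0,0,0],"grip": 180},{"xyz": [0,0,0],"rotation": [0,0,0],"grip": 180}]}}

```text
clock: 2.8
tool_pos: [0.5754, -0.0825, 0.152]
tcp_rot: [-0.001, -0.084, 0.996, 0.001]
force: [-1.5, 0.4, -0.3]
opening: 0.0257
grip_force: 0.0
```

```bash
cat > st.py <<'E'
from rol import *
s=robot.state();q=s['tcp_rot'];print(s['clock'],'rack',R(s['tool_pos'])*1e3,'z',s['tool_pos'][2]*1e3,'yaw err deg',np.degrees(2*np.arctan2(q[2],q[1])-np.pi-p[2])%360,q,s['force'],s['moment'],s['opening'])
E
python3 st.py
```

```text
2.8 rack [  -0.1064 -124.451 ] z 152.03333330635132 yaw err deg 359.75084182740443 [-0.0014 -0.0842  0.9964  0.0006] [-1.5064  0.3862 -0.3331] [ 0.1218  0.0273 -0.0025] 0.02569178579114604
```

>>> {"op": "drive_tool", "data": {"motion": [{"xyz": [-0.1,-0.08,2.0],"rotation": [0,0,0],"grip": 180},{"xyz": [0,0,2.0],"rotation": [0,0,0],"grip": 180},{"xyz": [0,0,1.0],"rotation": [0,0,0],"grip": 180},{"xyz": [0,0,0],"rotation": [0,0,0],"grip": 180},{"xyz": [0,0,0],"rotation": [0,0,0],"grip": 180}]}}

```text
clock: 3.22
tool_pos: [0.5771, -0.0809, 0.1037]
tcp_rot: [-0.001, -0.087, 0.996, 0.0]
force: [-0.3, 0.1, 0.1]
opening: 0.0259
grip_force: 0.0
```

```bash
python3 st.py; python3 - <<'E'
from rol import *
S=robot.read_camera("scene");cv2.imwrite("pics/s1.png",S)
t=robot.state()['tool_pos']
cv2.imwrite("pics/s1c.png",cv2.resize(S[120:230,240:360],(654,600),interpolation=cv2.INTER_CUBIC))
print((proj("scene",t)-[240,120])*5.45)
E
```

```text
3.2167 rack [   1.7698 -123.2224] z 103.72450265031452 yaw err deg 0.06879287956543326 [-0.0005 -0.087   0.9962  0.0002] [-0.3109  0.0502  0.1354] [ 0.0452 -0.062   0.021 ] 0.025931323698114066
[295.7479 291.5119]
```

View pics/s1c.png

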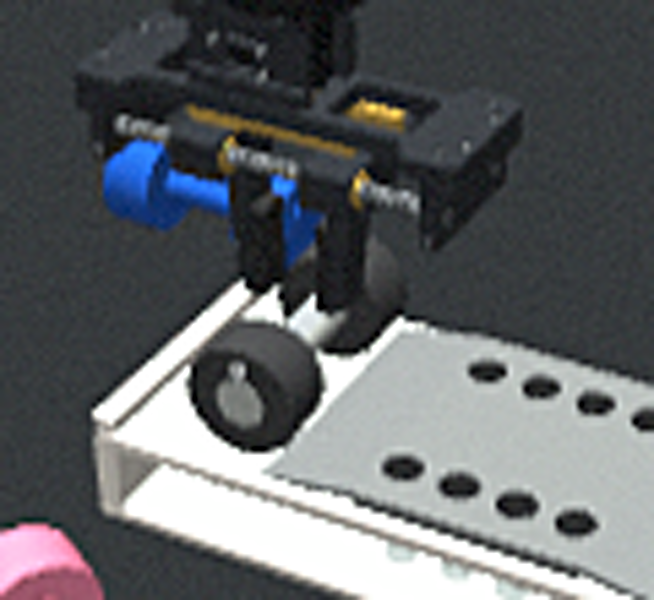

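>>> {"op": "drive_tool", "data": {"motion": [{"xyz": [0,-0.2,1.0],"rotation": [0,0,0],"grip": 180},{"xyz": [0,0,1.0],"rotation": [0,0,0],"grip": 180},{"xyz": [0,0,0.9],"rotation": [0,0,0],"grip": 180},{"xyz": [0,0,0],"rotation": [0,0,0],"grip": 190},{"xyz": [0,0,0],"rotation": [0,0,0],"grip": 193},{"xyz": [0,0,0],"rotation": [0,0,0],"grip": 195},{"xyz": [0,0,0],"rotation": [0,0,0],"grip": 195},{"xyz": [0,0,0],"rotation": [0,0,0],"grip": 195}]}}

```text
clock: 3.93
tool_pos: [0.5783, -0.0842, 0.0752]
tcp_rot: [0.0, -0.087, 0.996, -0.0]
force: [-0.2, -0.4, 0.1]
opening: 0.0204
grip_force: 0.0
```

```bash
python3 st.py
```

```text
3.9333 rack [   2.4029 -126.6206] z 75.18032125011248 yaw err deg 0.021439342202996405 [ 0.0004 -0.0866  0.9962 -0.0001] [-0.2142 -0.4466  0.0673] [ 0.0444 -0.0242 -0.0547] 0.02037886866120288
```

>>> {"op": "drive_tool", "data": {"motion": [{"xyz": [0,0,0],"rotation": [0,0,0.8],"grip": 195},{"xyz": [0,0,0],"rotation": [0,0,0.7],"grip": 195},{"xyz": [0,0,0],"rotation": [0,0,0],"grip": 195},{"xyz": [0,0,0],"rotation": [0,0,0],"grip": 195}]}}

```text
clock: 4.27
tool_pos: [0.5782, -0.0841, 0.0751]
tcp_rot: [0.0, -0.074, 0.997, -0.0]
force: [0.7, -0.3, 1.3]
opening: 0.0209
grip_force: 0.9
```

```bash
python3 st.py
```

```text
4.2667 rack [   2.3127 -126.5645] z 75.07754693248013 yaw err deg 358.5232451639776 [ 0.0004 -0.0735  0.9973 -0.0001] [ 0.7064 -0.2527  1.3405] [-0.0109 -0.023  -0.0046] 0.020891168356052196
```

>>> {"op": "drive_tool", "data": {"motion": [{"xyz": [0,0,0],"rotation": [0,0,-0.8],"grip": 195},{"xyz": [0,0,0],"rotation": [0,0,-0.7],"grip": 190},{"xyz": [0,0,0],"rotation": [0,0,0],"grip": 180},{"xyz": [0,0,0],"rotation": [0,0,0],"grip": 180},{"xyz": [0,0,-1.0],"rotation": [0,0,0],"grip": 180},{"xyz": [0,0,-1.0],"rotation": [0,0,0],"grip": 180},{"xyz": [0,0,0],"rotation": [0,0,0],"grip": 210},{"xyz": [0,0,0],"rotation": [0,0,0],"grip": 210},{"xyz": [0,0,0],"rotation": [0,0,0],"grip": 210}]}}

```text
clock: 5.02
tool_pos: [0.5782, -0.0841, 0.0953]
tcp_rot: [0.001, -0.087, 0.996, -0.0]
force: [-0.2, 0.2, 0.2]
opening: 0.0155
grip_force: 0.0
```

```bash
python3 st.py; python3 - <<'E'
from rol import *
for c in ("top","scene"):
    S=robot.read_camera(c);cv2.imwrite(f"pics/{c}2.png",S)
a=cv2.resize(cv2.imread("pics/top2.png")[180:260,315:385],(525,600),interpolation=cv2.INTER_CUBIC)
cv2.imwrite("pics/t2c.png",a)
E
```

```text
5.0167 rack [   2.3435 -126.5693] z 95.32417426941164 yaw err deg 0.02144790557551843 [ 0.0005 -0.0866  0.9962 -0.0001] [-0.1848  0.223   0.1969] [0.0719 0.0313 0.0211] 0.015546296421948396
```

View pics/t2c.png

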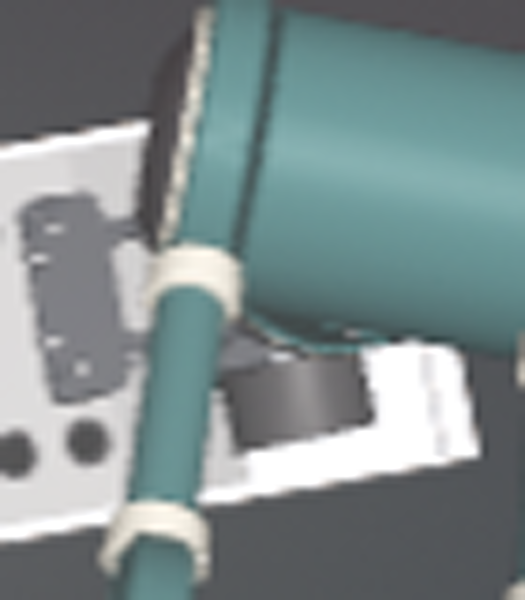

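```bash
cat > reg.py <<'E'
from rol import *
def gr(f): return cv2.cvtColor(cv2.imread(f),6).astype(np.float32)
def shift(cam,a,b,xr,z=.078):
    """displacement of one wheel (rack x = xr) from picture a to b, by ECC translation, in rack mm"""
    A,B=gr(a),gr(b);c=proj(cam,W(p,(xr,-.1255),z));r=(13,13) if cam=="scene" else (10,8)
    x,y=np.round(c).astype(int)
    if cam=="scene": y+=2
    T=A[y-r[1]:y+r[1]+1,x-r[0]:x+r[0]+1]
    M=np.float32([[1,0,x-r[0]],[0,1,y-r[1]]])
    cc,M=cv2.findTransformECC(T,B,M,cv2.MOTION_TRANSLATION,(3,200,1e-5),None,1)
    d=M[:,2]-[x-r[0],y-r[1]]
    return cc,d,(R(at_z(cam,c+d,z))-R(at_z(cam,c,z)))*1e3
print(shift("top","pics/top0.png","pics/top2.png",-.045,.085))
print(shift("scene","pics/scene0.png","pics/scene2.png",.05))
print(shift("scene","pics/scene0.png","pics/s1.png",.05))
E
python3 reg.py
```

```text
(0.8247246797885571, array([ 0.4333, -0.2426]), array([ 0.4548, -1.3157]))
(0.97438272506926, array([-0.5358, -0.1082]), array([ 0.2293, -1.3939]))
(0.9992882847857929, array([ 0.0024, -0.0006]), array([-0.0051,  0.0039]))
```

```bash
cat > ov.py <<'E'
from rol import *
def ov(f,cam,v,k=9,box=None):
    im=cv2.imread(f);x0,y0,x1,y1=box;C=cv2.resize(im[y0:y1,x0:x1],None,fx=k,fy=k,interpolation=cv2.INTER_CUBIC)
    x,y,a=v
    for u in (-.058,-.028,.028,.058):
        P=[(proj(cam,W(p,(x+u*np.cos(a)-l*np.sin(a),y+u*np.sin(a)+l*np.cos(a)),.078+h))-[x0,y0]+.5)*k for l,h in [(.028*np.cos(s),.028*np.sin(s)) for s in np.linspace(0,2*np.pi,80)]]
        cv2.polylines(C,[np.int32(P)],True,(0,0,255) if abs(u)>.03 else (0,255,0),1)
    return C
if __name__=="__main__":
    rows=[]
    for f,c,b in (("pics/top0.png","top",(333,190,371,246)),):
        rows+=[ov(f,c,(.001,-.1253,a),9,b) for a in (0,.04)]
    cv2.imwrite("pics/ovA.png",np.hstack(rows))
E
python3 ov.py
```

```text
(no output)
```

View pics/ovA.png

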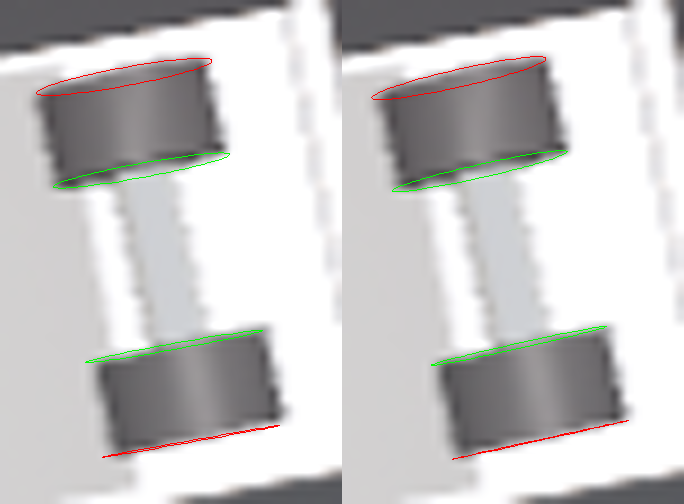

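The real roller yaw is about +2.3° (right overlay fits), and it covers the stoppers even so. I'll press gently now and learn the stiffness.

>>> {"op": "drive_tool", "data": {"motion": [{"xyz": [0,0,0.5],"rotation": [0,0,0],"grip": 210},{"xyz": [0,0,0.5],"rotation": [0,0,0],"grip": 210},{"xyz": [0,0,0.1],"rotation": [0,0,0],"grip": 210},{"xyz": [0,0,0.1],"rotation": [0,0,0],"grip": 210},{"xyz": [0,0,0],"rotation": [0,0,0],"grip": 210}]}}

```text
clock: 5.53
tool_pos: [0.5779, -0.0843, 0.0835]
tcp_rot: [-0.0, -0.087, 0.996, -0.0]
force: [-3.8, -0.1, 9.1]
opening: 0.0157
grip_force: 6.3
```

```bash
python3 st.py
```

```text
5.5333 rack [   2.0422 -126.6414] z 83.48324641874827 yaw err deg 0.03876916899286468 [-0.0002 -0.0867  0.9962 -0.0001] [-3.8163 -0.1069  9.146 ] [0.0969 0.5715 0.0526] 0.015658002419699946
```

>>> {"op": "drive_tool", "data": {"motion": [{"xyz": [0,0.05,0.02],"rotation": [0,0,0],"grip": 210},{"xyz": [0,0.1,0],"rotation": [0,0,0.5],"grip": 210},{"xyz": [0,0.1,0],"rotation": [0,0,0.5],"grip": 210},{"xyz": [0,0.1,0],"rotation": [0,0,0.5],"grip": 210},{"xyz": [0,0.1,0],"rotation": [0,0,0.5],"grip": 210},{"xyz": [0,0.1,0],"rotation": [0,0,0],"grip": 210}]}}

```text
clock: 6.03
tool_pos: [0.5779, -0.0795, 0.0837]
tcp_rot: [0.001, -0.069, 0.998, -0.001]
force: [-0.9, -1.7, 8.8]
opening: 0.0152
grip_force: 5.4
```

```bash
python3 st.py
```

```text
6.0333 rack [   2.8704 -121.9373] z 83.73738884261252 yaw err deg 358.0273592685887 [ 0.0008 -0.0692  0.9976 -0.0008] [-0.8831 -1.7385  8.7561] [-0.3715  0.2723  0.0516] 0.01521508671368674
```

>>> {"op": "drive_tool", "data": {"motion": [{"xyz": [0.01,0.15,0.01],"rotation": [0,0,0],"grip": 210},{"xyz": [0.01,0.15,0.01],"rotation": [0,0,0],"grip": 210},{"xyz": [0.01,0.15,0],"rotation": [0,0,0],"grip": 210},{"xyz": [0.01,0.15,0],"rotation": [0,0,0],"grip": 210},{"xyz": [0.01,0.15,0],"rotation": [0,0,0],"grip": 210},{"xyz": [0.01,0.15,0],"rotation": [0,0,0],"grip": 210},{"xyz": [0.01,0.15,-0.02],"rotation": [0,0,0],"grip": 210},{"xyz": [0.01,0.15,-0.024],"rotation": [0,0,0],"grip": 210}]}}

```text
clock: 6.7
tool_pos: [0.5763, -0.0677, 0.0841]
tcp_rot: [0.002, -0.069, 0.998, -0.001]
force: [1.0, -1.6, 7.1]
opening: 0.0152
grip_force: 3.7
```

```bash
python3 st.py
```

```text
6.7 rack [   3.299  -110.0233] z 84.12040045223802 yaw err deg 358.04709625446327 [ 0.0017 -0.0694  0.9976 -0.0009] [ 0.9824 -1.579   7.1247] [-0.3865 -0.0021  0.0141] 0.015248810607465087
```

>>> {"op": "drive_tool", "data": {"motion": [{"xyz": [0.01,0.15,-0.01],"rotation": [0,0,0],"grip": 210},{"xyz": [0.01,0.15,-0.01],"rotation": [0,0,0],"grip": 210},{"xyz": [0.01,0.15,-0.02],"rotation": [0,0,0],"grip": 210},{"xyz": [0.01,0.15,-0.024],"rotation": [0,0,0],"grip": 210},{"xyz": [0.01,0.15,-0.024],"rotation": [0,0,0],"grip": 210},{"xyz": [0.01,0.15,-0.024],"rotation": [0,0,0],"grip": 210}]}}

```text
clock: 7.2
tool_pos: [0.5748, -0.0593, 0.0856]
tcp_rot: [0.002, -0.069, 0.998, -0.001]
force: [-0.3, -4.2, 8.8]
opening: 0.0153
grip_force: 4.4
```

```bash
python3 st.py
```

```text
7.2 rack [   3.2387 -101.5428] z 85.61650977103247 yaw err deg 358.05123710957184 [ 0.002  -0.0694  0.9976 -0.0013] [-0.3432 -4.2426  8.7633] [-0.6457 -0.0223  0.0134] 0.015261513405189537
```

>>> {"op": "drive_tool", "data": {"motion": [{"xyz": [0.025,0.15,-0.01],"rotation": [0,0,0],"grip": 210},{"xyz": [0.025,0.15,-0.015],"rotation": [0,0,0],"grip": 210},{"xyz": [0.025,0.15,-0.024],"rotation": [0,0,0],"grip": 210},{"xyz": [0.025,0.15,-0.024],"rotation": [0,0,0],"grip": 210},{"xyz": [0.025,0.15,-0.024],"rotation": [0,0,0],"grip": 210},{"xyz": [0.025,0.15,-0.024],"rotation": [0,0,0],"grip": 210},{"xyz": [0.025,0.15,-0.024],"rotation": [0,0,0],"grip": 210},{"xyz": [0.025,0.15,-0.024],"rotation": [0,0,0],"grip": 210},{"xyz": [0.025,0.15,-0.024],"rotation": [0,0,0],"grip": 210},{"xyz": [0.025,0.15,-0.024],"rotation": [0,0,0],"grip": 210}]}}

```text
clock: 8.03
tool_pos: [0.5709, -0.0447, 0.088]
tcp_rot: [0.003, -0.069, 0.998, -0.001]
force: [0.6, -3.1, 8.8]
opening: 0.0154
grip_force: 4.4
```

```bash
python3 st.py
```

```text
8.0333 rack [  1.8976 -86.4722] z 88.04987170355338 yaw err deg 358.0501803713021 [ 0.0027 -0.0694  0.9976 -0.0013] [ 0.583  -3.0748  8.7666] [-0.5943 -0.231   0.0311] 0.015381811722817385
```

>>> {"op": "drive_tool", "data": {"motion": [{"xyz": [0.02,0.15,-0.01],"rotation": [0,0,0],"grip": 210},{"xyz": [0.02,0.15,-0.01],"rotation": [0,0,0],"grip": 210},{"xyz": [0.02,0.15,-0.01],"rotation": [0,0,0],"grip": 210},{"xyz": [0.02,0.15,-0.022],"rotation": [0,0,0],"grip": 210},{"xyz": [0.02,0.15,-0.024],"rotation": [0,0,0],"grip": 210},{"xyz": [0.02,0.15,-0.024],"rotation": [0,0,0],"grip": 210},{"xyz": [0.02,0.15,-0.024],"rotation": [0,0,0],"grip": 210},{"xyz": [0.02,0.15,-0.024],"rotation": [0,0,0],"grip": 210},{"xyz": [0.02,0.15,-0.024],"rotation": [0,0,0],"grip": 210}]}}

```text
clock: 8.78
tool_pos: [0.5676, -0.0317, 0.0901]
tcp_rot: [0.003, -0.069, 0.998, -0.001]
force: [2.4, -3.2, 9.1]
opening: 0.0156
grip_force: 4.6
```

```bash
python3 st.py
```

```text
8.7833 rack [  0.8804 -73.1095] z 90.13687089397857 yaw err deg 358.05247011758877 [ 0.0031 -0.0694  0.9976 -0.0015] [ 2.4137 -3.2308  9.0634] [-0.5719 -0.2285  0.0404] 0.015583129564541321
```

>>> {"op": "drive_tool", "data": {"motion": [{"xyz": [0.015,0.1,0],"rotation": [0,0,0],"grip": 210},{"xyz": [0.015,0.1,0],"rotation": [0,0,0],"grip": 210},{"xyz": [0.015,0.1,0],"rotation": [0,0,0],"grip": 210},{"xyz": [0.015,0.1,0],"rotation": [0,0,0],"grip": 210},{"xyz": [0.015,0.1,-0.016],"rotation": [0,0,0],"grip": 210}]}}

```text
clock: 9.2
tool_pos: [0.5666, -0.0272, 0.0908]
tcp_rot: [0.004, -0.07, 0.998, -0.002]
force: [1.0, -3.5, 10.7]
opening: 0.0159
grip_force: 5.0
```

```bash
python3 st.py
```

```text
9.2 rack [  0.7117 -68.4523] z 90.82371139693493 yaw err deg 358.0611524335736 [ 0.0035 -0.0695  0.9976 -0.0017] [ 1.0147 -3.4798 10.6572] [-0.6779 -0.1803 -0.0194] 0.015910878956376284
```

>>> {"op": "drive_tool", "data": {"motion": [{"xyz": [0.01,0.1,0],"rotation": [0,0,0],"grip": 212},{"xyz": [0.01,0.1,0],"rotation": [0,0,0],"grip": 212},{"xyz": [0.01,0.1,0],"rotation": [0,0,0],"grip": 212},{"xyz": [0.01,0.1,0],"rotation": [0,0,0],"grip": 212},{"xyz": [0.01,0.1,0],"rotation": [0,0,0],"grip": 212},{"xyz": [0.01,0.1,0],"rotation": [0,0,0],"grip": 212}]}}

```text
clock: 9.7
tool_pos: [0.5656, -0.0213, 0.0914]
tcp_rot: [0.004, -0.069, 0.998, -0.002]
force: [0.8, -4.1, 13.8]
opening: 0.0147
grip_force: 7.2
```

```bash
python3 st.py
```

```text
9.7 rack [  0.7611 -62.5376] z 91.42524758591644 yaw err deg 358.0582971889465 [ 0.004  -0.0695  0.9976 -0.0018] [ 0.844  -4.1187 13.8394] [-0.8106 -0.1574  0.0727] 0.014683816874845986
```

>>> {"op": "drive_tool", "data": {"motion": [{"xyz": [0.01,0.12,0],"rotation": [0,0,0],"grip": 211},{"xyz": [0.01,0.12,0],"rotation": [0,0,0],"grip": 211},{"xyz": [0.01,0.12,0],"rotation": [0,0,0],"grip": 211},{"xyz": [0.01,0.12,0],"rotation": [0,0,0],"grip": 211},{"xyz": [0.01,0.12,0],"rotation": [0,0,0],"grip": 211},{"xyz": [0.01,0.12,0],"rotation": [0,0,0],"grip": 211},{"xyz": [0.01,0.12,0],"rotation": [0,0,0],"grip": 211}]}}

```text
clock: 10.28
tool_pos: [0.5639, -0.0129, 0.0914]
tcp_rot: [0.004, -0.069, 0.998, -0.002]
force: [1.9, -4.8, 12.6]
opening: 0.0152
grip_force: 7.2
```

```bash
python3 st.py
```

```text
10.2833 rack [  0.5562 -53.9058] z 91.37394842999579 yaw err deg 358.0580983013065 [ 0.0042 -0.0695  0.9976 -0.0016] [ 1.8754 -4.8436 12.6305] [-0.6871 -0.2614  0.0707] 0.015221699142518325
```

>>> {"op": "drive_tool", "data": {"motion": [{"xyz": [0.01,0.12,0.01],"rotation": [0,0,0],"grip": 211},{"xyz": [0.01,0.12,0],"rotation": [0,0,0],"grip": 211},{"xyz": [0.01,0.12,0],"rotation": [0,0,0],"grip": 211},{"xyz": [0.01,0.12,0],"rotation": [0,0,0],"grip": 211},{"xyz": [0.01,0.12,0],"rotation": [0,0,0],"grip": 211},{"xyz": [0.01,0.12,0],"rotation": [0,0,0],"grip": 211},{"xyz": [0.01,0.12,0],"rotation": [0,0,0],"grip": 211},{"xyz": [0.01,0.12,0],"rotation": [0,0,0],"grip": 211}]}}

```text
clock: 10.95
tool_pos: [0.5617, -0.0029, 0.0912]
tcp_rot: [0.004, -0.069, 0.998, -0.001]
force: [0.8, -2.0, 12.1]
opening: 0.0154
grip_force: 8.0
```

```bash
python3 st.py; python3 -c "
from rol import *
S=robot.read_camera('scene');cv2.imwrite('pics/s3.png',S)
T=robot.read_camera('top');cv2.imwrite('pics/t3.png',T)
k=cv2.INTER_CUBIC
cv2.imwrite('pics/s3c.png',np.hstack([cv2.resize(S[130:235,260:360],(476,500),interpolation=k),cv2.resize(T[190:265,290:338],(320,500),interpolation=k)]))"
```

```text
10.95 rack [  0.0577 -43.7541] z 91.2119742290492 yaw err deg 358.0520632456795 [ 0.0041 -0.0694  0.9976 -0.0011] [ 0.7948 -2.014  12.1109] [-0.4589 -0.1833  0.0695] 0.015428139334249842
```

View pics/s3c.png

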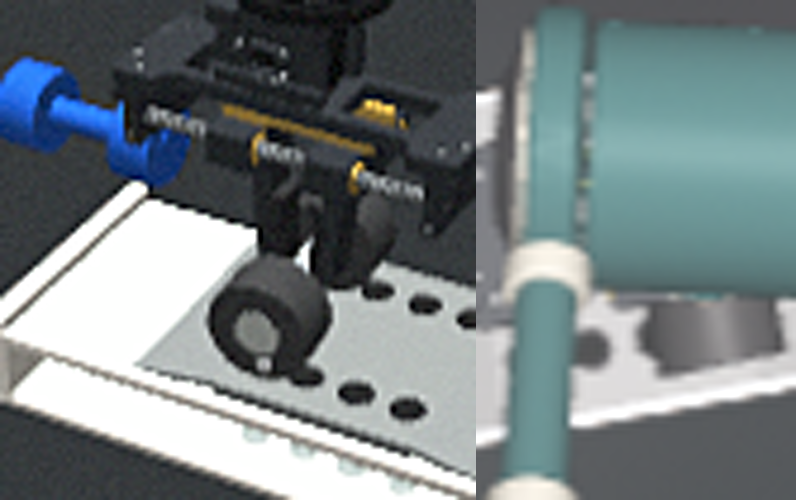

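The hub dot has turned about half a turn over 83 mm, so it's truly rolling. Continuing.

>>> {"op": "drive_tool", "data": {"motion": [{"xyz": [0.01,0.13,0.02],"rotation": [0,0,0],"grip": 211},{"xyz": [0.01,0.13,0],"rotation": [0,0,0],"grip": 211},{"xyz": [0.01,0.13,0],"rotation": [0,0,0],"grip": 211},{"xyz": [0.01,0.13,0],"rotation": [0,0,0],"grip": 211},{"xyz": [0.01,0.13,0],"rotation": [0,0,0],"grip": 211},{"xyz": [0.01,0.13,0],"rotation": [0,0,0],"grip": 211},{"xyz": [0.01,0.13,0],"rotation": [0,0,0],"grip": 211},{"xyz": [0.01,0.13,0],"rotation": [0,0,0],"grip": 211},{"xyz": [0.01,0.13,0],"rotation": [0,0,0],"grip": 211},{"xyz": [0.01,0.13,0],"rotation": [0,0,0],"grip": 211},{"xyz": [0.01,0.13,0],"rotation": [0,0,0],"grip": 211},{"xyz": [0.01,0.13,0],"rotation": [0,0,0],"grip": 211}]}}

```text
clock: 12.05
tool_pos: [0.5588, 0.0117, 0.0914]
tcp_rot: [0.004, -0.07, 0.998, -0.002]
force: [1.3, -4.8, 15.0]
opening: 0.0152
grip_force: 7.6
```

```bash
python3 st.py
```

```text
12.05 rack [ -0.2797 -28.8612] z 91.42187751500303 yaw err deg 358.06698644190175 [ 0.0045 -0.0696  0.9976 -0.0017] [ 1.2992 -4.7632 14.9537] [-0.8818 -0.2843  0.0296] 0.015185791799283995
```

>>> {"op": "drive_tool", "data": {"motion": [{"xyz": [0.01,0.13,-0.02],"rotation": [0,0,0],"grip": 211},{"xyz": [0.01,0.13,-0.01],"rotation": [0,0,0],"grip": 211},{"xyz": [0.01,0.13,0],"rotation": [0,0,0],"grip": 211},{"xyz": [0.01,0.13,0],"rotation": [0,0,0],"grip": 211},{"xyz": [0.01,0.13,0],"rotation": [0,0,0],"grip": 211},{"xyz": [0.01,0.13,0],"rotation": [0,0,0],"grip": 211},{"xyz": [0.01,0.13,0],"rotation": [0,0,0],"grip": 211},{"xyz": [0.01,0.13,0],"rotation": [0,0,0],"grip": 211},{"xyz": [0.01,0.13,0],"rotation": [0,0,0],"grip": 211},{"xyz": [0.01,0.13,0],"rotation": [0,0,0],"grip": 211},{"xyz": [0.01,0.13,0],"rotation": [0,0,0],"grip": 211},{"xyz": [0.01,0.13,0],"rotation": [0,0,0],"grip": 211}]}}

```text
clock: 13.05
tool_pos: [0.555, 0.0278, 0.0912]
tcp_rot: [0.004, -0.069, 0.998, -0.001]
force: [1.8, -1.6, 13.6]
opening: 0.015
grip_force: 8.0
```

```bash
python3 st.py
```

```text
13.05 rack [ -1.2795 -12.2732] z 91.23662910326337 yaw err deg 358.05258871509363 [ 0.004  -0.0694  0.9976 -0.0009] [ 1.764  -1.6251 13.6099] [-0.4548 -0.1575 -0.0052] 0.015042546628505628
```

>>> {"op": "drive_tool", "data": {"motion": [{"xyz": [0.015,0.13,-0.01],"rotation": [0,0,0],"grip": 211},{"xyz": [0.015,0.13,0],"rotation": [0,0,0],"grip": 211},{"xyz": [0.015,0.13,0],"rotation": [0,0,0],"grip": 211},{"xyz": [0.015,0.13,0],"rotation": [0,0,0],"grip": 211},{"xyz": [0.015,0.13,0],"rotation": [0,0,0],"grip": 211},{"xyz": [0.015,0.13,0],"rotation": [0,0,0],"grip": 211},{"xyz": [0.015,0.13,0],"rotation": [0,0,0],"grip": 211},{"xyz": [0.015,0.13,0],"rotation": [0,0,0],"grip": 211},{"xyz": [0.015,0.13,0],"rotation": [0,0,0],"grip": 211},{"xyz": [0.015,0.13,0],"rotation": [0,0,0],"grip": 211},{"xyz": [0.015,0.13,0],"rotation": [0,0,0],"grip": 211},{"xyz": [0.015,0.13,0],"rotation": [0,0,0],"grip": 211}]}}

```text
clock: 14.05
tool_pos: [0.5513, 0.0428, 0.0914]
tcp_rot: [0.004, -0.07, 0.998, -0.001]
force: [1.7, -3.5, 13.6]
opening: 0.0152
grip_force: 7.3
```

```bash
python3 st.py
```

```text
14.05 rack [-2.3141  3.072 ] z 91.37773690018373 yaw err deg 358.0592334988282 [ 0.0043 -0.0695  0.9976 -0.0011] [ 1.7254 -3.4712 13.6268] [-0.6696 -0.3119 -0.0191] 0.015244363250895676
```

>>> {"op": "drive_tool", "data": {"motion": [{"xyz": [0.015,0.13,0],"rotation": [0,0,0],"grip": 211},{"xyz": [0.015,0.13,0],"rotation": [0,0,0],"grip": 211},{"xyz": [0.015,0.13,0],"rotation": [0,0,0],"grip": 211},{"xyz": [0.015,0.13,0],"rotation": [0,0,0],"grip": 211},{"xyz": [0.015,0.13,0],"rotation": [0,0,0],"grip": 211},{"xyz": [0.015,0.13,0],"rotation": [0,0,0],"grip": 211},{"xyz": [0.015,0.13,0],"rotation": [0,0,0],"grip": 211},{"xyz": [0.015,0.13,0],"rotation": [0,0,0],"grip": 211},{"xyz": [0.015,0.13,0],"rotation": [0,0,0],"grip": 211},{"xyz": [0.015,0.13,0],"rotation": [0,0,0],"grip": 211},{"xyz": [0.015,0.13,0],"rotation": [0,0,0],"grip": 211},{"xyz": [0.015,0.13,0],"rotation": [0,0,0],"grip": 211}]}}

```text
clock: 15.05
tool_pos: [0.5472, 0.0585, 0.0913]
tcp_rot: [0.004, -0.069, 0.998, -0.001]
force: [2.1, -1.9, 13.6]
opening: 0.0155
grip_force: 7.8
```

```bash
python3 st.py
```

```text
15.05 rack [-3.6736 19.2362] z 91.28784919464879 yaw err deg 358.05312826282585 [ 0.0041 -0.0694  0.9976 -0.0007] [ 2.1071 -1.901  13.5907] [-0.4621 -0.2418  0.0559] 0.01546685301463692
```

>>> {"op": "drive_tool", "data": {"motion": [{"xyz": [0.012,0.13,0],"rotation": [0,0,0],"grip": 211},{"xyz": [0.012,0.13,0],"rotation": [0,0,0],"grip": 211},{"xyz": [0.012,0.13,0],"rotation": [0,0,0],"grip": 211},{"xyz": [0.012,0.13,0],"rotation": [0,0,0],"grip": 211},{"xyz": [0.012,0.13,0],"rotation": [0,0,0],"grip": 211},{"xyz": [0.012,0.13,0],"rotation": [0,0,0],"grip": 211},{"xyz": [0.012,0.13,0],"rotation": [0,0,0],"grip": 211},{"xyz": [0.012,0.13,0],"rotation": [0,0,0],"grip": 211},{"xyz": [0.012,0.13,0],"rotation": [0,0,0],"grip": 211},{"xyz": [0.012,0.13,0],"rotation": [0,0,0],"grip": 211},{"xyz": [0.012,0.13,0],"rotation": [0,0,0],"grip": 211},{"xyz": [0.012,0.13,0],"rotation": [0,0,0],"grip": 211}]}}

```text
clock: 16.05
tool_pos: [0.5436, 0.0737, 0.0913]
tcp_rot: [0.004, -0.069, 0.998, -0.001]
force: [1.5, -2.9, 12.7]
opening: 0.0149
grip_force: 7.8
```

```bash
python3 st.py
```

```text
16.05 rack [-4.5895 34.8265] z 91.3112549373059 yaw err deg 358.0506995570695 [ 0.0041 -0.0694  0.9976 -0.0007] [ 1.4508 -2.8784 12.7346] [-0.4529 -0.2551  0.0661] 0.014894246503358001
```

>>> {"op": "drive_tool", "data": {"motion": [{"xyz": [0.012,0.13,0],"rotation": [0,0,0],"grip": 211},{"xyz": [0.012,0.13,0],"rotation": [0,0,0],"grip": 211},{"xyz": [0.012,0.13,0],"rotation": [0,0,0],"grip": 211},{"xyz": [0.012,0.13,0],"rotation": [0,0,0],"grip": 211},{"xyz": [0.012,0.13,0],"rotation": [0,0,0],"grip": 211},{"xyz": [0.012,0.13,0],"rotation": [0,0,0],"grip": 211},{"xyz": [0.012,0.13,0],"rotation": [0,0,0],"grip": 211},{"xyz": [0.012,0.13,0],"rotation": [0,0,0],"grip": 211},{"xyz": [0.012,0.13,0.005],"rotation": [0,0,0],"grip": 211},{"xyz": [0.012,0.13,0.01],"rotation": [0,0,0],"grip": 211},{"xyz": [0.012,0.13,0.02],"rotation": [0,0,0],"grip": 211}]}}

```text
clock: 16.97
tool_pos: [0.5402, 0.088, 0.091]
tcp_rot: [0.004, -0.069, 0.998, -0.0]
force: [1.4, -2.0, 14.0]
opening: 0.0155
grip_force: 8.9
```

```bash
python3 st.py
```

```text
16.9667 rack [-5.4393 49.5565] z 90.99151638182174 yaw err deg 358.0522452867437 [ 0.004  -0.0694  0.9976 -0.0004] [ 1.4073 -1.9684 13.9829] [-0.2961 -0.2434  0.1031] 0.015497836737006724
```

>>> {"op": "drive_tool", "data": {"motion": [{"xyz": [0.012,0.15,0.015],"rotation": [0,0,0],"grip": 211},{"xyz": [0.012,0.15,0.02],"rotation": [0,0,0],"grip": 211},{"xyz": [0.012,0.15,0.022],"rotation": [0,0,0],"grip": 211},{"xyz": [0.012,0.15,0.022],"rotation": [0,0,0],"grip": 211},{"xyz": [0.012,0.15,0.022],"rotation": [0,0,0],"grip": 211},{"xyz": [0.012,0.15,0.022],"rotation": [0,0,0],"grip": 211},{"xyz": [0.012,0.15,0.022],"rotation": [0,0,0],"grip": 211},{"xyz": [0.012,0.15,0.022],"rotation": [0,0,0],"grip": 211},{"xyz": [0.012,0.15,0.022],"rotation": [0,0,0],"grip": 211}]}}

```text
clock: 17.72
tool_pos: [0.537, 0.1019, 0.0889]
tcp_rot: [0.004, -0.069, 0.998, 0.0]
force: [0.6, 0.2, 12.4]
opening: 0.0151
grip_force: 8.8
```

```bash
python3 st.py
```

```text
17.7167 rack [-6.1945 63.7579] z 88.90912042522508 yaw err deg 358.0431930767921 [ 0.0038 -0.0694  0.9976  0.0001] [ 0.5913  0.2166 12.4436] [-0.0893 -0.2081  0.0691] 0.015065603299322522
```

>>> {"op": "drive_tool", "data": {"motion": [{"xyz": [0.012,0.15,0.023],"rotation": [0,0,0],"grip": 211},{"xyz": [0.012,0.15,0.023],"rotation": [0,0,0],"grip": 211},{"xyz": [0.012,0.15,0.023],"rotation": [0,0,0],"grip": 211},{"xyz": [0.012,0.15,0.023],"rotation": [0,0,0],"grip": 211},{"xyz": [0.012,0.15,0.023],"rotation": [0,0,0],"grip": 211},{"xyz": [0.012,0.15,0.023],"rotation": [0,0,0],"grip": 211},{"xyz": [0.012,0.15,0.023],"rotation": [0,0,0],"grip": 211},{"xyz": [0.012,0.15,0.023],"rotation": [0,0,0],"grip": 211},{"xyz": [0.012,0.15,0.023],"rotation": [0,0,0],"grip": 211},{"xyz": [0.012,0.15,0.023],"rotation": [0,0,0],"grip": 211},{"xyz": [0.012,0.15,0.023],"rotation": [0,0,0],"grip": 211}]}}

```text
clock: 18.63
tool_pos: [0.5333, 0.1181, 0.0862]
tcp_rot: [0.004, -0.069, 0.998, 0.0]
force: [1.2, 0.6, 12.6]
opening: 0.0154
grip_force: 8.6
```

```bash
python3 st.py
```

```text
18.6333 rack [-7.0765 80.389 ] z 86.2498390063275 yaw err deg 358.0380686724335 [ 0.0036 -0.0693  0.9976  0.0003] [ 1.1864  0.6482 12.5914] [-0.014  -0.1093  0.0074] 0.01536434902079193
```

>>> {"op": "drive_tool", "data": {"motion": [{"xyz": [0.012,0.15,0.022],"rotation": [0,0,0],"grip": 211},{"xyz": [0.012,0.15,0.022],"rotation": [0,0,0],"grip": 211},{"xyz": [0.012,0.15,0.022],"rotation": [0,0,0],"grip": 211},{"xyz": [0.012,0.15,0.022],"rotation": [0,0,0],"grip": 211},{"xyz": [0.012,0.15,0.022],"rotation": [0,0,0],"grip": 211},{"xyz": [0.012,0.15,0.022],"rotation": [0,0,0],"grip": 211},{"xyz": [0.012,0.15,0.02],"rotation": [0,0,0],"grip": 211},{"xyz": [0.012,0.15,0.02],"rotation": [0,0,0],"grip": 211},{"xyz": [0.012,0.15,0.01],"rotation": [0,0,0],"grip": 211},{"xyz": [0.012,0.15,0],"rotation": [0,0,0],"grip": 211}]}}

```text
clock: 19.47
tool_pos: [0.5297, 0.1329, 0.084]
tcp_rot: [0.003, -0.069, 0.998, 0.0]
force: [0.9, -0.5, 10.4]
opening: 0.0154
grip_force: 6.8
```

```bash
python3 st.py; python3 -c "
from rol import *
for c in ('scene','top'): cv2.imwrite(f'pics/{c}4.png',robot.read_camera(c))"
```

```text
19.4667 rack [-8.087  95.5755] z 83.95191063762046 yaw err deg 358.0386304274776 [ 0.0033 -0.0693  0.9976  0.0004] [ 0.8763 -0.5168 10.3831] [-0.0305 -0.2079  0.0134] 0.01537770394452482
```

>>> {"op": "drive_tool", "data": {"motion": [{"xyz": [0.012,0.16,0],"rotation": [0,0,0],"grip": 211},{"xyz": [0.012,0.16,0],"rotation": [0,0,0],"grip": 211},{"xyz": [0.012,0.16,0],"rotation": [0,0,0],"grip": 211},{"xyz": [0.012,0.16,0],"rotation": [0,0,0],"grip": 211},{"xyz": [0.012,0.16,0],"rotation": [0,0,0],"grip": 211},{"xyz": [0.012,0.16,0],"rotation": [0,0,0],"grip": 211},{"xyz": [0.012,0.16,0],"rotation": [0,0,0],"grip": 211},{"xyz": [0.012,0.16,0],"rotation": [0,0,0],"grip": 211},{"xyz": [0.012,0.16,0],"rotation": [0,0,0],"grip": 211},{"xyz": [0.012,0.16,0],"rotation": [0,0,0],"grip": 211},{"xyz": [0.012,0.16,0],"rotation": [0,0,0],"grip": 211},{"xyz": [0.012,0.16,0],"rotation": [0,0,0],"grip": 211}]}}

```text
clock: 20.57
tool_pos: [0.5253, 0.1511, 0.0838]
tcp_rot: [0.003, -0.069, 0.998, -0.0]
force: [0.2, -1.3, 10.6]
opening: 0.0154
grip_force: 6.6
```

```bash
python3 st.py
```

```text
20.5667 rack [ -9.2779 114.2687] z 83.78134150349275 yaw err deg 358.0537375633388 [ 0.0029 -0.0695  0.9976 -0.0001] [ 0.1881 -1.3479 10.5951] [-0.425  -0.155   0.0323] 0.015430327853924465
```

>>> {"op": "drive_tool", "data": {"motion": [{"xyz": [0.012,0.15,0],"rotation": [0,0,0],"grip": 211},{"xyz": [0.012,0.15,0],"rotation": [0,0,0],"grip": 211},{"xyz": [0.012,0.15,0],"rotation": [0,0,0],"grip": 211},{"xyz": [0.012,0.15,0],"rotation": [0,0,0],"grip": 211},{"xyz": [0.012,0.15,0],"rotation": [0,0,0],"grip": 211},{"xyz": [0.01,0.1,0],"rotation": [0,0,0],"grip": 211},{"xyz": [0,0.05,0],"rotation": [0,0,0],"grip": 211},{"xyz": [0,0,0],"rotation": [0,0,0],"grip": 211},{"xyz": [0,0,0],"rotation": [0,0,0],"grip": 211},{"xyz": [0,0,0],"rotation": [0,0,0],"grip": 211}]}}

```text
clock: 21.4
tool_pos: [0.5233, 0.16, 0.0837]
tcp_rot: [0.003, -0.069, 0.998, 0.0]
force: [0.7, -1.5, 11.2]
opening: 0.0151
grip_force: 6.7
```

```bash
python3 st.py; python3 -c "
from rol import *
for c in ('scene','top'): cv2.imwrite(f'pics/{c}5.png',robot.read_camera(c))
s=cv2.imread('pics/scene5.png')[165:255,320:430];t=cv2.imread('pics/top5.png')[195:270,230:310]
k=cv2.INTER_CUBIC
cv2.imwrite('pics/c5.png',np.hstack([cv2.resize(s,(440,360),interpolation=k),cv2.resize(t,(360,360),interpolation=k)]))"
```

```text
21.4 rack [ -9.7235 123.4114] z 83.72434309765843 yaw err deg 358.04847860834826 [ 0.0028 -0.0694  0.9976  0.    ] [ 0.7342 -1.541  11.2238] [-0.2825 -0.129   0.0193] 0.01513430156327617
```

View pics/c5.png

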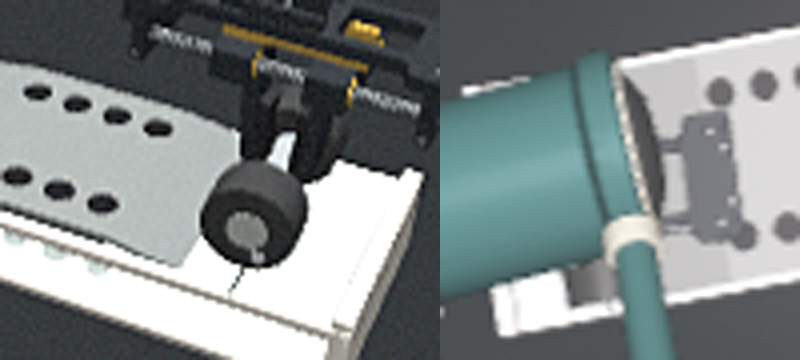

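>>> {"op": "drive_tool", "data": {"motion": [{"xyz": [0,0,-0.05],"rotation": [0,0,0],"grip": 211},{"xyz": [0,0,-0.1],"rotation": [0,0,0],"grip": 211},{"xyz": [0,0,-0.1],"rotation": [0,0,0],"grip": 211},{"xyz": [0,0,-0.2],"rotation": [0,0,0],"grip": 211},{"xyz": [0,0,-0.5],"rotation": [0,0,0],"grip": 211},{"xyz": [0,0,-2],"rotation": [0,0,0],"grip": 211},{"xyz": [0,0,-3],"rotation": [0,0,0],"grip": 211},{"xyz": [0,-2,-2],"rotation": [0,0,0],"grip": 211},{"xyz": [0,-4,0],"rotation": [0,0,0],"grip": 211},{"xyz": [0,-4,0],"rotation": [0,0,0],"grip": 211},{"xyz": [0,-4,0],"rotation": [0,0,0],"grip": 211},{"xyz": [0,-4,0],"rotation": [0,0,0],"grip": 211}]}}

```text
clock: 22.5
tool_pos: [0.5444, -0.0197, 0.1606]
tcp_rot: [-0.001, -0.07, 0.998, 0.0]
force: [0.2, -0.1, 0.2]
opening: 0.0151
grip_force: 0.0
```

>>> {"op": "drive_tool", "data": {"motion": [{"xyz": [0,-4,0],"rotation": [0,0,0],"grip": 211},{"xyz": [0,-4,0],"rotation": [0,0,0],"grip": 211},{"xyz": [0,-2,0],"rotation": [0,0,0],"grip": 211},{"xyz": [0,0,0],"rotation": [0,0,0],"grip": 211}]}}

```text
clock: 22.83
tool_pos: [0.5587, -0.1214, 0.1603]
tcp_rot: [-0.001, -0.067, 0.998, -0.0]
force: [-0.4, 0.8, 0.2]
opening: 0.015
grip_force: 0.0
```

```bash
python3 st.py; python3 - <<'E'
import rol
from rol import *
from ov import ov
T=robot.read_camera('top');cv2.imwrite('pics/top6.png',T);cv2.imwrite('pics/scene6.png',robot.read_camera('scene'))
v,f=fitroller(cv2.cvtColor(T,6),[-.009,.1234,.04]);print(v,f)
c=proj("top",W(p,(-.005,.125),.06)).astype(int);b=(c[0]-22,c[1]-31,c[0]+22,c[1]+31)
cv2.imwrite('pics/c6.png',np.hstack([ov('pics/top6.png','top',v,9,b)]))
E
```

```text
22.8333 rack [ -23.2775 -159.8801] z 160.31874504788217 yaw err deg 357.78289757745523 [-0.0007 -0.0671  0.9977 -0.0004] [-0.3748  0.794   0.2434] [ 0.0303 -0.0323  0.034 ] 0.014956258295122812
[-0.0074  0.1228  0.0291] 131.72890413109204
```

View pics/c6.png

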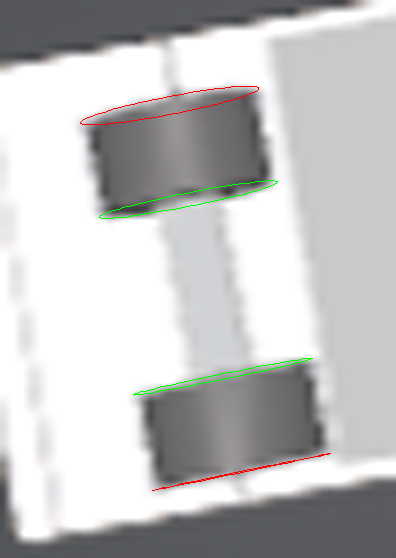

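>>> {"op": "drive_tool", "data": {"motion": [{"xyz": [0,4,0],"rotation": [0,0,0],"grip": 211},{"xyz": [0,4,0],"rotation": [0,0,0],"grip": 211},{"xyz": [0,4,0],"rotation": [0,0,0],"grip": 211},{"xyz": [0,4,0],"rotation": [0,0,0],"grip": 211},{"xyz": [0,4,0],"rotation": [0,0,0],"grip": 211},{"xyz": [0,4,0],"rotation": [0,0,0],"grip": 211},{"xyz": [0,4,0],"rotation": [0,0,0],"grip": 211},{"xyz": [0,0,2],"rotation": [0,0,0],"grip": 211},{"xyz": [0,0,2],"rotation": [0,0,0],"grip": 211},{"xyz": [0,0,2],"rotation": [0,0,0],"grip": 211},{"xyz": [0,0,0],"rotation": [0,0,0],"grip": 211},{"xyz": [0,0,0],"rotation": [0,0,0],"grip": 211}]}}

```text
clock: 23.93
tool_pos: [0.518, 0.1608, 0.0995]
tcp_rot: [-0.002, -0.07, 0.998, -0.0]
force: [0.1, -1.0, 0.4]
opening: 0.015
grip_force: 0.0
```

```bash
python3 st.py
```

```text
23.9333 rack [-14.8094 125.1011] z 99.5489376621981 yaw err deg 358.14427393531713 [-0.0022 -0.0702  0.9975 -0.0002] [ 0.0779 -1.0182  0.3524] [ 0.0359  0.0233 -0.0077] 0.015017057558576104
```

>>> {"op": "drive_tool", "data": {"motion": [{"xyz": [-0.7,-0.18,0],"rotation": [0,0,0],"grip": 211},{"xyz": [0,0,0.7],"rotation": [0,0,0],"grip": 211},{"xyz": [0,0,0.7],"rotation": [0,0,0],"grip": 211},{"xyz": [0,0,0.15],"rotation": [0,0,0],"grip": 211},{"xyz": [0,0,0.1],"rotation": [0,0,0],"grip": 211},{"xyz": [0,0,0],"rotation": [0,0,0],"grip": 211},{"xyz": [0,0,0],"rotation": [0,0,0],"grip": 211}]}}

```text
clock: 24.52
tool_pos: [0.5279, 0.1589, 0.0847]
tcp_rot: [0.0, -0.069, 0.998, -0.0]
force: [1.2, 0.1, 1.0]
opening: 0.0154
grip_force: 1.0
```

```bash
python3 st.py
```

```text
24.5167 rack [ -5.4163 121.4645] z 84.66467450071467 yaw err deg 358.00621021983363 [ 0.0002 -0.069   0.9976 -0.    ] [1.1764 0.0733 1.0385] [ 0.0374 -0.0837  0.0382] 0.015394153061569554
```

>>> {"op": "drive_tool", "data": {"motion": [{"xyz": [0.1,0.1,0],"rotation": [0,0,0],"grip": 211},{"xyz": [0.1,0.1,0.05],"rotation": [0,0,0],"grip": 211},{"xyz": [0,0,0.1],"rotation": [0,0,0],"grip": 211},{"xyz": [0,0,0.1],"rotation": [0,0,0],"grip": 211},{"xyz": [0,0.05,0],"rotation": [0,0,0],"grip": 211},{"xyz": [0,0.05,0],"rotation": [0,0,0],"grip": 211},{"xyz": [0,0.05,0],"rotation": [0,0,0],"grip": 211},{"xyz": [0,0,0],"rotation": [0,0,0],"grip": 211},{"xyz": [0,0,0],"rotation": [0,0,0],"grip": 211}]}}

```text
clock: 25.27
tool_pos: [0.5259, 0.1622, 0.0838]
tcp_rot: [0.001, -0.069, 0.998, -0.0]
force: [-2.1, -1.0, 10.9]
opening: 0.0153
grip_force: 6.7
```

```bash
python3 st.py
```

```text
25.2667 rack [ -6.7482 125.1009] z 83.75676236593262 yaw err deg 358.05100501738616 [ 0.0008 -0.0694  0.9976 -0.0002] [-2.12   -0.9867 10.8838] [-0.3617  0.3362  0.0343] 0.015299269616116024
```

>>> {"op": "drive_tool", "data": {"motion": [{"xyz": [0,0.02,0],"rotation": [0,0,0],"grip": 211},{"xyz": [0,0,-0.1],"rotation": [0,0,0],"grip": 211},{"xyz": [0,0,-0.1],"rotation": [0,0,0],"grip": 211},{"xyz": [0,0,-0.2],"rotation": [0,0,0],"grip": 211},{"xyz": [0,0,-0.5],"rotation": [0,0,0],"grip": 211},{"xyz": [0,0,-2],"rotation": [0,0,0],"grip": 211},{"xyz": [0,0,-3],"rotation": [0,0,0],"grip": 211},{"xyz": [0,-2,-2],"rotation": [0,0,0],"grip": 211},{"xyz": [0,-4,0],"rotation": [0,0,0],"grip": 211},{"xyz": [0,-4,0],"rotation": [0,0,0],"grip": 211},{"xyz": [0,-4,0],"rotation": [0,0,0],"grip": 211},{"xyz": [0,-4,0],"rotation": [0,0,0],"grip": 211}]}}

```text
clock: 26.27
tool_pos: [0.5496, -0.0172, 0.1611]
tcp_rot: [-0.0, -0.07, 0.998, 0.0]
force: [0.4, 0.4, -0.1]
opening: 0.0154
grip_force: 0.0
```

>>> {"op": "drive_tool", "data": {"motion": [{"xyz": [0,-4,0],"rotation": [0,0,0],"grip": 211},{"xyz": [0,-4,0],"rotation": [0,0,0],"grip": 211},{"xyz": [0,-2,0],"rotation": [0,0,0],"grip": 211},{"xyz": [0,0,0],"rotation": [0,0,0],"grip": 211}]}}

```text
clock: 26.6
tool_pos: [0.5638, -0.1189, 0.1607]
tcp_rot: [-0.0, -0.067, 0.998, -0.001]
force: [0.7, 0.3, 0.0]
opening: 0.015
grip_force: 0.0
```

```bash
python3 - <<'E'
from rol import *
T=robot.read_camera('top');cv2.imwrite('pics/top7.png',T);cv2.imwrite('pics/scene7.png',robot.read_camera('scene'))
pr=lambda G,xs,ys,z:np.array([np.mean([cv2.remap(G,*[np.float32([[v]]) for v in proj("top",W(p,(x,y),z))],1)[0,0] for x in xs]) for y in ys])
for f,v0 in (('top0',[0,-.1255,.04]),('top6',[-.009,.1234,.03]),('top7',[-.009,.125,.03])):
    G=cv2.cvtColor(cv2.imread(f'pics/{f}.png'),6);print(f,fitroller(G,v0))
    # centre of the darker axle band seen at z=.078
    ys=np.arange(v0[1]-.012,v0[1]+.0125,.0005)
    c=[]
    for x in (-.02,-.012,-.004,.004):
        w=np.clip(250-pr(G,[x-.002,x,x+.002],ys,.078),0,None)if v0[1]>0 else np.ones_like(ys);c.append((w*ys).sum()/w.sum()*1e3)
    print(np.round(c,2))
    if v0[1]>0:
        ys=np.arange(.117,.133,.0005)
        for x in (.064,-.071):
            w=np.clip(250-pr(G,[x-.002,x,x+.002],ys,.05),0,None);print('line',x,(w*ys).sum()/w.sum()*1e3)
S=cv2.imread('pics/scene7.png');k=cv2.INTER_CUBIC
c=proj("top",W(p,(-.005,.125),.06)).astype(int)
cv2.imwrite('pics/c7.png',np.hstack([cv2.resize(T[c[1]-31:c[1]+31,c[0]-22:c[0]+22],(355,500),interpolation=k),cv2.resize(S[165:255,325:425],(440,500)[:1]+(500,),interpolation=k)]))
E
```

```text
top0 (array([ 0.001 , -0.1257,  0.0523]), np.float64(110.99461709083216))
[-125.25 -125.25 -125.25 -125.25]
top6 (array([-0.008 ,  0.1227,  0.0343]), np.float64(132.25109491342656))
[121.99 122.   122.63 122.51]
line 0.064 125.51292517006804
line -0.071 124.33878091872792
top7 (array([-0.0076,  0.1239,  0.0295]), np.float64(130.48570072047846))
[123.46 124.02 124.   124.49]
line 0.064 125.5156889495225
line -0.071 124.28348623853212
```

View pics/c7.png

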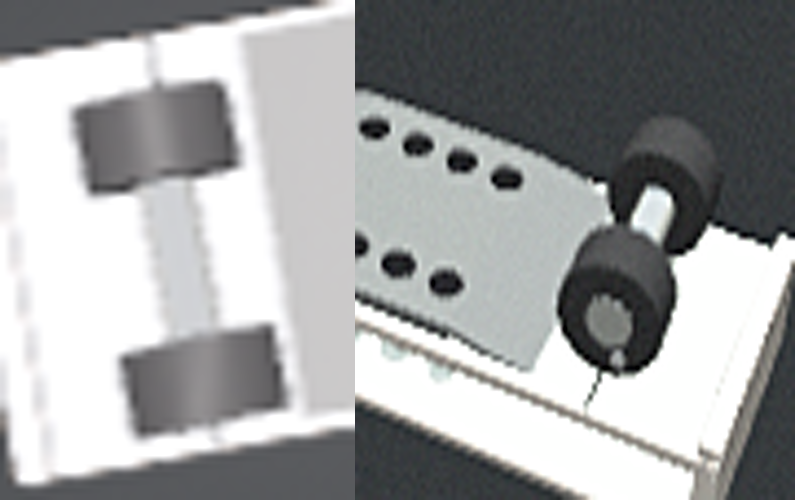

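The top and scene views show the axle over the engraved line, within about 1 mm and 1–2°. The stoppers in view lie flat, and the arm is clear, so I'm handing in.

```bash
python3 -c "
from bench import robot
print(robot.job_done())"
```

```text
the job is handed in; nothing more can be done
None
```

The roller went over both stopper rows at about 12–15 N (peak reading 15.0 N) and stands at the engraved line, axle within about 1 mm and 1–2°; stoppers in view look flush, and the job was handed in at 27 s.

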